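Make up a connector kit in the kit tray

ROBOT

A 6-joint arm with a two-finger parallel gripper is mounted at the origin on the work surface. World frame = base frame: x ahead of the robot, y to its left, z up, the work surface at z = 0. Lengths are in m, angles in degrees, forces in N, time in s.
With the tool pointing down it reaches from about 0.3 to 0.75 m from the base axis. Payload 8.5 kg.
Tool frame: the origin (TCP) lies between the finger pads; the fingertips stand 17 mm ahead of it and the grasp point (between the pads) lies 2 mm behind it (env.tip_reach is the distance from the TCP to the fingertips, in m); z points along the fingers, y is the line along which they close (so a half turn about z gives the same grasp; the last joint's range is limited). The gripper opens to 85 mm and grips with 20 to 120 N. Pads are 22 mm wide; open, the fingers measure 114 mm over their backs; the gripper's body (76 mm by 85 mm) begins 54 mm behind the grasp point. The pads swing forward as they close: fully open they stand 13 mm farther back than shut.
Start: joints at [-76.392, 21.807, 74.336, -0, 83.858, -12.336], TCP at [0.241, -0.495, 0.218] pointing down, gripper open.
Joint ranges: [-178.18, 178.18], [-50.72, 133.34], [12.68, 142.11], [-81.47, 261.47], [9.98, 163.14], [-165.26, 165.26]. Speed limits (degrees/s): [136.94, 136.94, 180, 180, 180, 180].

INTERFACE

Orientations are given as a 3x3 rotation matrix whose columns are the frame's x, y, z axes.
In Python, from rig import env, viewer gives the robot as it stands.
- The arm moves only by the tool move_arm, never from a script. Its argument "motion" is a list of rows, each a list of 2 entries, a list of its own where there are three numbers: the shift along the tool's x, y, z normalised to -1 to 1, where 1 is 50 mm, then the turn, a rotation vector about the tool's x, y, z normalised to -1 to 1, where 1 is 8 degrees. A call has 1 to 20 rows; each row shifts and turns the commanded pose from where the row before left it, along the tool's axes as they then stand; what a row does not reach is not made up. A row lasts 1/10 s, in which the tool goes at most 50 mm and 8.59 degrees, less where a joint would pass 70% of its speed; a pose out of reach is approached as far as the arm can. A call with a number of a shift or a turn outside -1 to 1 is refused whole. A call with a gripper value outside its range is refused whole. "claw" is the closure, from 0 (fully open) to 1 (shut), set as the call begins (left out, the last holds). The fingers move at their own pace and stop on an object; "force" is the grip in N (left out, the last holds). Time passes only in rows, so rows that do not move let the fingers close. It gives the time, the measured TCP pose, the force, the opening and the grip force at its end, in the units of the state.
- env.observe(): the state, without advancing time (a new reading comes with each control period).
- viewer.get_image(name): name is "scene" or "top" or "wrist"; returns a dict with "frame" (384x512x3 uint8, red, green, blue), "depth" (384x512 float32, m along the optical axis (not along the pixel's ray), 0 where there is no reading), "fx", "fy", "cx", "cy" (pixels), "k1" (the pictures are not rectified: a ray, as slopes to the right and down, at radius r is drawn at 1 + k1 r^2 times it, then the intrinsics apply), "eye" and "attitude" of the camera in the world; the wrist camera has in their place "T_tool_cam" (4x4, takes a point from camera to tool coordinates, whose origin is the TCP and whose axes are the flange's). Camera axes: x right, y up, looking along -z (the intrinsics and any distortion apply to the point x, -y, -z); pixel columns grow to the right and rows downward; lengths in m; the calibration is good to about 2 mm. A picture is of the moment at which its call begins: read the wrist's pose just before it.
- env.close_job(): hands the job in; it is judged then, once.
The state is a dict: "time_s": time; "q": joint angles; "qvel": joint speeds; "joint_efforts": joint torques, N m; "position": TCP position; "tool_rot": TCP orientation; "ft_force": force on the tool from outside, world axes, zero at the start; "wrist_torque": the same for the moment, N m; "grip_width": finger opening in m; "gripper_force": force on a finger pad.
Only numpy, scipy, OpenCV 4.12 (cv2) and the standard library are available. Lean on these libraries where they do the work, as an engineer would, in place of code of your own. Each camera call takes 0.05 s, during which the arm holds its last target. There are 200 camera calls.

TASK

Make up one connector kit in the blue kit tray: put the short plug, the small ring, the square contact block and the slender sleeve each into the nest whose pocket is shaped for it, standing flat on the pocket floor just as they stand on the bench, and let go of them. The long plug and the large ring belong to another connector: leave them where they are.

Things in the scene. Friction and masses are not known exactly. Their poses are not given: they have to be found in the camera images.
- plug_center (a point): Short black rectangular connector plug, lying flat: 28 mm along x, 66 mm along y (its long axis), 36 mm high, about 50 g, with a steel strip on top. The point is its centre, 18 mm above its underside; z up; the six connector parts stand shuffled on the bench, turned any way, 100 mm or more apart, two small white oddments (22 mm) among them.
- ring_center (a point): Small aluminium coupling ring, standing with its bore upright: outer diameter 44 mm, bore 30 mm, 34 mm high, about 80 g. The point is its centre, 17 mm above its underside; z is the bore's axis.
- block_center (a point): Black contact block, square seen from above: 34 mm along x and y, 36 mm high, about 50 g, four brass contacts in its top. The point is its centre, 18 mm above its underside; z up.
- sleeve_center (a point): Slender black cable sleeve, a plain round cylinder standing upright: diameter 24 mm, 44 mm high, about 40 g, with an aluminium band near its foot. The point is its centre, 22 mm above its underside; z is its axis.
- long_plug_center (a point): Look-alike: long black rectangular plug of another connector, like the short one but 96 mm along y (28 mm along x, 36 mm high). Does not belong to the kit and stays where it is. The point is its centre.
- large_ring_center (a point): Look-alike: large aluminium coupling ring of another connector, like the small one but outer diameter 62 mm, bore 48 mm (34 mm high). Does not belong to the kit and stays where it is. The point is its centre.
- plug_nest_floor (a point): Light grey nest plate, 76 (x) x 92 mm (y), one of four fixed two by two (80 mm apart in x, 96 mm in y, shuffled) in the blue tray (walls 16 mm high). This one has an oblong pocket, 44 mm along x by 82 mm along y: for the short plug, its y along the nest's y (either way round). Rim 6 mm high, 3 mm thick. The point is the centre of the pocket floor, 8 mm above the bench; z up.
- ring_nest_floor (a point): Light grey nest plate, 76 (x) x 92 mm (y), one of four fixed two by two (80 mm apart in x, 96 mm in y, shuffled) in the blue tray (walls 16 mm high). This one has the large round pocket, diameter 60 mm, with a round boss (diameter 14 mm, 5 mm high) in the middle: the small ring goes round the boss. Rim 6 mm high, 3 mm thick. The point is the centre of the pocket floor, 8 mm above the bench; z up.
- block_nest_floor (a point): Light grey nest plate, 76 (x) x 92 mm (y), one of four fixed two by two (80 mm apart in x, 96 mm in y, shuffled) in the blue tray (walls 16 mm high). This one has a square pocket, 50 x 50 mm, sides along x and y: for the contact block, sides parallel to the pocket's. Rim 6 mm high, 3 mm thick. The point is the centre of the pocket floor, 8 mm above the bench; z up.
- sleeve_nest_floor (a point): Light grey nest plate, 76 (x) x 92 mm (y), one of four fixed two by two (80 mm apart in x, 96 mm in y, shuffled) in the blue tray (walls 16 mm high). This one has the small round pocket, diameter 40 mm, empty: for the sleeve, upright. Rim 6 mm high, 3 mm thick. The point is the centre of the pocket floor, 8 mm above the bench; z up.
Things that resemble listed ones, but are neither listed nor needed, are in the scene too. What is shaped like the part that bears long_plug_center but purple or yellow is not meant. What is shaped like the part that bears block_center but orange is not meant.

How it is judged:
By the outcome, as a careful person would: the job done as asked, in the order asked, and still so for the second after the job is handed in, with the robot touching nothing.
It also fails if it takes over 90 s, if anything falls off the work surface, if the arm or the gripper's body presses on something with over 40 N, if the wrist force passes 120 N, or if a joint passes its speed limit or range.

## Working session

There is one attempt and no reset: what is moved stays moved. The work goes in short steps, Python scripts to look and compute and a tool call to move; the robot and the scene stay as the last step left them, time stands still between calls to the robot, and variables do not carry over. Pictures are saved under pics/ and viewed, at most 14 in all, crops included, and the job is handed in when it is done.

Besides the shell and the picture viewer there is one more tool, called after "Request:" as name([rows], argument=value, ...), one row to a line, values as JSON. move_arm: Moves the arm, as the interface text tells. Scaled input: -1 to 1 covers 50 mm each way for a shift and 8 degrees each way for a turn. Its arguments: {"type":"object","properties":{"motion":{"type":"array","items":{"type":"array"}},"claw":{"type":"number"},"force":{"type":"number"}},"required":["motion"]}

```bash
ls; mkdir -p pics; cat > h.py <<'E'
import numpy as np, cv2
from rig import env, viewer
def cam(name):
    s=env.observe(); im=viewer.get_image(name)
    if name=="wrist":
        T=np.eye(4); T[:3,:3]=np.array(s["tool_rot"]); T[:3,3]=s["position"]
        C=T@np.array(im["T_tool_cam"]); im["R"],im["o"]=C[:3,:3],C[:3,3]
    else:
        im["R"],im["o"]=np.array(im["attitude"]),np.array(im["eye"])
    im["K"]=np.array([[im["fx"],0,im["cx"]],[0,im["fy"],im["cy"]],[0,0,1.]])
    return im
def rays(im,uv):
    uv=np.asarray(uv,float).reshape(-1,1,2)
    n=cv2.undistortPoints(uv,im["K"],np.array([im["k1"],0,0,0,0.]))[:,0]
    return np.c_[n[:,0],-n[:,1],-np.ones(len(n))]@im["R"].T
def plane(im,uv,z):
    d=rays(im,uv); return im["o"]+d*((z-im["o"][2])/d[:,2])[:,None]
def cloud(im):
    h,w=im["depth"].shape
    u,v=np.meshgrid(np.arange(w),np.arange(h))
    P=im["o"]+rays(im,np.c_[u.ravel(),v.ravel()])*im["depth"].reshape(-1,1)
    return P.reshape(h,w,3)
def save(a,n): cv2.imwrite("pics/"+n,cv2.cvtColor(a,cv2.COLOR_RGB2BGR))
E
python3 - <<'E'
from h import *
a=cam("top"); s=cam("scene")
save(a["frame"],"top0.png")
print(a["o"],a["R"],a["K"],a["k1"]); print(s["o"])
np.savez("top0.npz",**{k:v for k,v in a.items()})
P=cloud(a); print(P[::60,::80,2].round(3))
print(env.observe()["tool_rot"])
w=cam("wrist");print(w["T_tool_cam"])
E
```

```text
pics
[ 0.41398194 -0.06067292  1.18286615] [[ 0.01095322  0.99542027 -0.09496581]
 [-0.99961752  0.01331204  0.02424071]
 [ 0.02539388  0.09466397  0.99518535]] [[486.98342126   0.         257.15631194]
 [  0.         486.98342126 192.81730637]
 [  0.           0.           1.        ]] -0.16924686828541838
[0.88549604 0.50896805 0.94248767]
[[-5.140e-01 -5.600e-01 -5.770e-01 -5.640e-01 -5.410e-01 -5.110e-01
  -4.520e-01]
 [-1.000e-03  5.900e-02  2.000e-03  6.000e-03  5.000e-03  1.000e-03
  -1.000e-03]
 [ 5.000e-03 -2.000e-03  1.000e-03  4.000e-03 -2.000e-03  3.000e-03
   1.520e-01]
 [ 1.050e-01  0.000e+00  1.000e-02  0.000e+00 -2.000e-03  3.800e-02
   1.500e-01]
 [ 1.000e-03 -0.000e+00 -4.000e-03  0.000e+00 -2.000e-03  1.000e-03
   1.000e-03]
 [ 1.183e+00 -0.000e+00  1.000e-03 -2.000e-03  6.310e-01  3.000e-03
   1.270e-01]
 [-3.000e-03 -0.000e+00 -3.000e-03  5.210e-01  6.850e-01  2.000e-03
   5.370e-01]]
[[ 8.99210024e-01  4.37517150e-01 -2.75681090e-04]
 [ 4.37517127e-01 -8.99209174e-01  1.27447365e-03]
 [ 3.09709114e-04 -1.26663468e-03 -9.99999150e-01]]
[[ 3.88001105e-04  9.55590214e-01  2.94698478e-01  7.45023338e-02]
 [ 9.99999439e-01 -6.61082822e-04  8.27026286e-04  1.11590264e-03]
 [ 9.85118327e-04  2.94697992e-01 -9.55589935e-01 -1.56019296e-01]
 [ 0.00000000e+00  0.00000000e+00  0.00000000e+00  1.00000000e+00]]
```

View pics/top0.png

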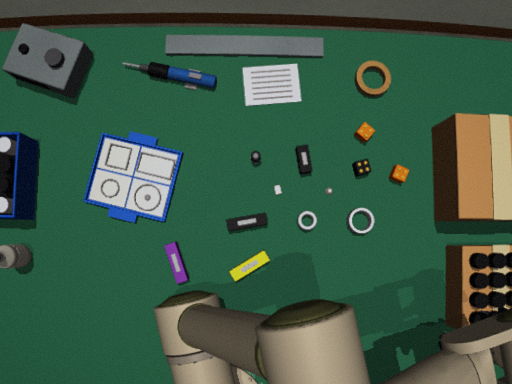

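The top view shows these candidates:
- **Plugs:** the short black plug is at (304,159). Its look-alikes are the long black plug (247,222), purple (176,262) and yellow (249,265).
- **Rings:** the small ring is at (307,221). Its look-alikes are the large ring (361,220) and the brown ring (373,78).
- **Block:** the black block with brass contacts is at (361,168). Its look-alikes are orange (365,131) and (400,173).
- **Sleeve:** at (256,157).
- **Tray:** at (134,178), with the square, oblong, small round and boss nests.

Next I'll check the sizes and look at one close crop.

```bash
python3 - <<'E'
from h import *
a=dict(np.load("top0.npz")); P=cloud(a); f=a["frame"]
hsv=cv2.cvtColor(f,cv2.COLOR_RGB2HSV)
# objects by depth height and color
c1=cv2.resize(f[110:250,80:190],None,fx=4,fy=4,interpolation=cv2.INTER_CUBIC)
c2=cv2.resize(f[115:250,220:385],None,fx=4,fy=4,interpolation=cv2.INTER_CUBIC)
h=max(c1.shape[0],c2.shape[0]); 
out=np.zeros((h,c1.shape[1]+c2.shape[1],3),np.uint8); out[:c1.shape[0],:c1.shape[1]]=c1; out[:c2.shape[0],c1.shape[1]:]=c2
s=800/out.shape[1]; out=cv2.resize(out,None,fx=s,fy=s,interpolation=cv2.INTER_AREA); save(out,"crop0.png")
ng=((hsv[...,0]<60)|(hsv[...,0]>100)|(hsv[...,1]<90)).astype(np.uint8)
n,l,st,ce=cv2.connectedComponentsWithStats(ng)
for nm,(u,v),z in [("plug",(304,159),.036),("long",(247,222),.036),("ring",(307,221),.034),("lring",(361,220),.034),("block",(361,168),.036),("sleeve",(256,157),.044),("tray",(103,150),.014)]:
    best=min((i for i in range(1,n) if st[i,4]>12),key=lambda i:np.hypot(*(ce[i]-(u,v))))
    m=l==best; pts=np.argwhere(m)[:,::-1].astype(np.float32)
    W=plane(a,pts,z)[:,:2]
    r=cv2.minAreaRect(W.astype(np.float32)*1000)
    print(nm,ce[best].round(1),st[best,4],"c",np.round(r[0],1),np.round(r[1],1),round(r[2],1),"reach",round(np.hypot(*r[0])), "zmax",np.percentile(P[m][:,2],90).round(3))
E
```

```text
plug [303.5 159.2] 331 c [ 605.9 -198. ] [66.7 30.9] 9.3 reach 637 zmax 0.039
long [246.4 221.6] 465 c [454.8 -64. ] [27.5 94.8] 10.2 reach 459 zmax 0.039
ring [306.6 220. ] 232 c [ 459.3 -206.4] [45.1 45.3] 0.3 reach 504 zmax 0.036
lring [360.4 220.2] 388 c [ 461.7 -335.4] [62.2 68.5] 0.3 reach 571 zmax 0.036
block [361.6 167.1] 209 c [ 589.3 -339.4] [33.8 39.5] 12.1 reach 680 zmax 0.039
sleeve [255.  156.9] 94 c [607.8 -82.4] [28.8 19. ] 0.6 reach 613 zmax 0.047
tray [132.7 176.8] 6592 c [561.9 215.2] [210.7 215.3] 77.0 reach 602 zmax 0.016
```

View pics/crop0.png

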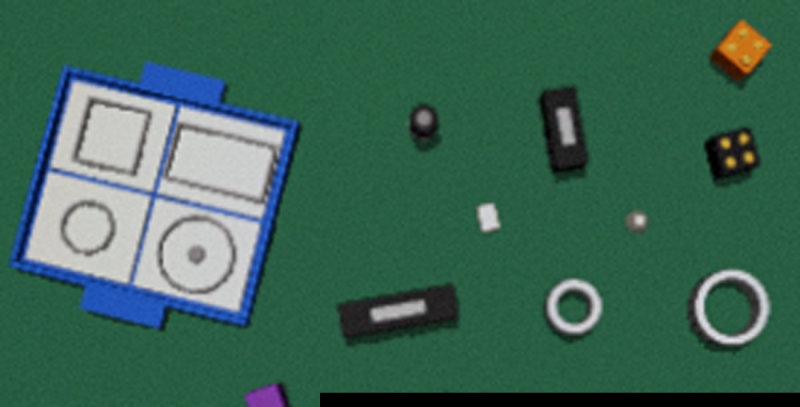

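The crop confirms the choice. The short plug (66 mm), small ring (45 mm) and black block all measure right, and so does the sleeve. The tray nests are square top-left, oblong top-right, small round bottom-left and boss bottom-right. Next I'll bring the wrist camera over the parts.

```bash
cat >> h.py <<'E'
from scipy.spatial.transform import Rotation as Ro
def row(pos,yaw,n):
    """constant row taking the tool in n rows to pos, tool x at yaw (deg, mod 180 nearest), z down"""
    s=env.observe(); R=np.array(s["tool_rot"]); p=np.array(s["position"])
    c,q=np.cos(np.radians(yaw)),np.sin(np.radians(yaw))
    D=np.array([[c,q,0],[q,-c,0],[0,0,-1.]])
    v=Ro.from_matrix(R.T@D).as_rotvec(degrees=True)/n
    A=sum(np.linalg.matrix_power(Ro.from_rotvec(v,degrees=True).as_matrix(),k) for k in range(n))
    sh=np.linalg.solve(A,R.T@(np.array(pos)-p))
    print("now",p.round(4),"yaw",np.degrees(np.arctan2(R[1,0],R[0,0])).round(2),"n",n,"row",(sh/.05).round(3).tolist(),(v/8).round(3).tolist(),"t",round(s["time_s"],2),"q",np.round(s["q"],0))
E
python3 - <<'E'
from h import *
row([.55,-.22,.25],10,16)
print(env.tip_reach, env.observe()["ft_force"], env.observe()["grip_width"])
E
```

```text
now [ 0.2405 -0.4943  0.218 ] yaw 25.94 n 16 row [0.477, -0.203, -0.04] [-0.001, -0.0, 0.125] t 0.15 q [-76.  22.  74.  -0.  84. -12.]
0.017 [ 0.05264007 -0.32341645 -0.37469184] 0.08521606551674367
```

Request:
move_arm([
  [[0.477,-0.203,-0.04],[0,0,0.125]],
  [[0.477,-0.203,-0.04],[0,0,0.125]],
  [[0.477,-0.203,-0.04],[0,0,0.125]],
  [[0.477,-0.203,-0.04],[0,0,0.125]],
  [[0.477,-0.203,-0.04],[0,0,0.125]],
  [[0.477,-0.203,-0.04],[0,0,0.125]],
  [[0.477,-0.203,-0.04],[0,0,0.125]],
  [[0.477,-0.203,-0.04],[0,0,0.125]],
  [[0.477,-0.203,-0.04],[0,0,0.125]],
  [[0.477,-0.203,-0.04],[0,0,0.125]],
  [[0.477,-0.203,-0.04],[0,0,0.125]],
  [[0.477,-0.203,-0.04],[0,0,0.125]],
  [[0.477,-0.203,-0.04],[0,0,0.125]],
  [[0.477,-0.203,-0.04],[0,0,0.125]],
  [[0.477,-0.203,-0.04],[0,0,0.125]],
  [[0.477,-0.203,-0.04],[0,0,0.125]],
  [[0,0,0],[0,0,0]],
  [[0,0,0],[0,0,0]],
], claw=0.3, force=30)

```text
time_s: 1.95
position: [0.5501, -0.2205, 0.2499]
tool_rot: [[0.985, 0.174, -0.001], [0.174, -0.985, 0.0], [-0.001, -0.0, -1.0]]
ft_force: [0.5, -0.7, 0.4]
grip_width: 0.0596
gripper_force: 0.0
```

```bash
python3 - <<'E'
from h import *
w=cam("wrist"); save(w["frame"],"w1.png"); np.savez("w1.npz",**w)
print(w["K"][0,0],w["k1"],w["o"]); row([.55,-.22,.25],10,1)
print(env.observe()["grip_width"])
E
```

```text
298.60535901185847 -0.07660409917138726 [ 0.62414721 -0.20883326  0.40587746]
now [ 0.5497 -0.2209  0.2501] yaw 9.95 n 1 row [0.009, -0.017, 0.001] [-0.003, 0.006, -0.006] t 2.0 q [-33.  25.  64.  -0.  91.  47.]
0.05985623499377468
```

View pics/w1.png

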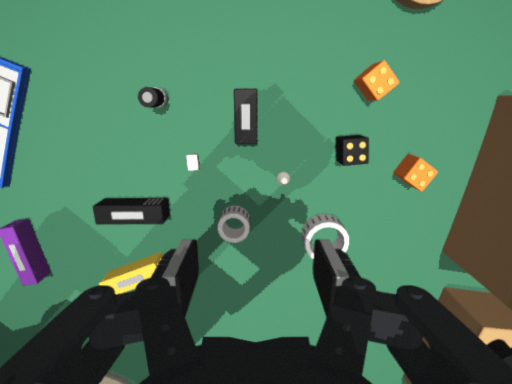

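The wrist view shows the short plug at (246,117), the block at (352,150), the sleeve at (152,97) and the ring at (234,225). I'll measure the top faces from depth, with outlines cast onto the top plane.

```bash
cat >> h.py <<'E'
def top(im,uv,z,tol=.006,win=45):
    P=cloud(im); u,v=uv
    m=np.zeros(P.shape[:2],np.uint8); 
    zz=cv2.medianBlur(P[...,2].astype(np.float32),3)
    m[v-win:v+win,u-win:u+win]=(abs(zz-z)<tol)[v-win:v+win,u-win:u+win]
    n,l,st,ce=cv2.connectedComponentsWithStats(m)
    b=min((i for i in range(1,n) if st[i,4]>25),key=lambda i:np.hypot(*(ce[i]-uv)))
    mm=(l==b).astype(np.uint8)
    pts=np.argwhere(mm)[:,::-1]
    W=plane(im,pts,z)[:,:2].astype(np.float32)*1000
    r=cv2.minAreaRect(W); c=cv2.minEnclosingCircle(W)
    print(uv,"rect",np.round(r[0],1),np.round(r[1],1),round(r[2],1),"circ",np.round(c[0],1),round(2*c[1],1),"mean",W.mean(0).round(1),"n",len(W),"medz",np.median(P[...,2][mm>0]).round(4))
    return mm
E
python3 - <<'E'
from h import *
w=dict(np.load("w1.npz"))
for uv,z in [((246,117),.036),((234,225),.034),((352,150),.036),((149,96),.044)]: top(w,uv,z)
a=dict(np.load("top0.npz"))
print("top")
for uv,z in [((304,159),.036),((307,221),.034),((361,168),.036),((256,157),.044)]: top(a,uv,z,win=20)
E
```

```text
(246, 117) rect [ 605.9 -199.4] [63.8 28. ] 10.1 circ [ 605.8 -199.2] 68.0 mean [ 606.4 -199.1] n 1257 medz 0.0365
(234, 225) rect [ 459.6 -207.4] [44.1 42.2] 9.7 circ [ 459.6 -207.3] 45.2 mean [ 459.8 -207.3] n 467 medz 0.0342
(352, 150) rect [ 589.3 -340.7] [34.8 34.4] 14.6 circ [ 589.1 -340.6] 45.0 mean [ 589.4 -340.4] n 744 medz 0.0363
(149, 96) rect [609.9 -82.9] [21.6 24.3] 8.8 circ [609.9 -82.7] 25.1 mean [609.9 -82.6] n 344 medz 0.0447
top
(304, 159) rect [ 608.7 -200.5] [66.4 28.5] 10.6 circ [ 608.8 -200.1] 68.8 mean [ 607.9 -200.5] n 310 medz 0.0364
(307, 221) rect [ 461.7 -207.5] [40.4 38.2] 0.3 circ [ 461.7 -207.5] 43.0 mean [ 461.7 -206.5] n 133 medz 0.034
(361, 168) rect [ 590.1 -342.9] [33.6 34.8] 15.5 circ [ 589.8 -343.6] 43.5 mean [ 590.4 -343.1] n 190 medz 0.0364
(256, 157) rect [612.6 -83.5] [19.2 21.4] 0.9 circ [612.6 -83.5] 23.4 mean [612.6 -83.5] n 78 medz 0.0451
```

```bash
python3 - <<'E'
from h import *
row([.6065,-.1995,.029],10.2,8)
E
```

```text
now [ 0.5497 -0.2209  0.2501] yaw 9.95 n 8 row [0.149, -0.028, 0.553] [-0.0, 0.001, -0.004] t 2.0 q [-33.  25.  64.  -0.  91.  47.]
```

Request:
move_arm([
  [[0.298,-0.056,0.553],[0,0,0]],
  [[0.298,-0.056,0.553],[0,0,0]],
  [[0.298,-0.056,0.553],[0,0,0]],
  [[0.298,-0.056,0.553],[0,0,0]],
  [[0,0,0.553],[0,0,0]],
  [[0,0,0.553],[0,0,0]],
  [[0,0,0.553],[0,0,0]],
  [[0,0,0.3],[0,0,0]],
  [[0,0,0.253],[0,0,0]],
  [[0,0,0],[0,0,0]],
  [[0,0,0],[0,0,0]],
])

```text
time_s: 3.1
position: [0.6071, -0.1999, 0.0299]
tool_rot: [[0.985, 0.172, 0.001], [0.172, -0.985, -0.0], [0.001, 0.001, -1.0]]
ft_force: [-0.3, 0.6, 0.0]
grip_width: 0.0596
gripper_force: 0.0
```

Request:
move_arm([
  [[0,0,0],[0,0,0]],
  [[0,0,0],[0,0,0]],
  [[0,0,0],[0,0,0]],
  [[0,0,0],[0,0,0]],
  [[0,0,0],[0,0,0]],
  [[0,0,0],[0,0,0]],
], claw=0.8, force=30)

```text
time_s: 3.7
position: [0.607, -0.1993, 0.0293]
tool_rot: [[0.985, 0.173, 0.0], [0.173, -0.985, -0.0], [0.0, 0.0, -1.0]]
ft_force: [-0.6, -0.1, -0.0]
grip_width: 0.0171
gripper_force: 0.0
```

```bash
python3 - <<'E'
from h import *
row([.6065,-.1995,.15],10.2,5)
row([.55,.21,.27],77,16)
s=env.observe(); print(s["grip_width"],s["gripper_force"])
E
```

```text
now [ 0.607  -0.1993  0.0293] yaw 9.95 n 5 row [-0.002, 0.0, -0.483] [0.0, -0.0, -0.006] t 3.7 q [-29.  41.  73.  -0.  66.  51.]
now [ 0.607  -0.1993  0.0293] yaw 9.95 n 16 row [0.302, -0.457, -0.301] [0.0, -0.0, -0.524] t 3.7 q [-29.  41.  73.  -0.  66.  51.]
0.01708648527021733 0.0
```

The gripper closed to 17 mm without any force, so the 28 mm plug isn't between the pads. I'll take a picture.

```bash
python3 - <<'E'
from h import *
w=cam("wrist"); a=cam("top"); s=cam("scene")
save(np.hstack([w["frame"][100:384,100:412],cv2.resize(s["frame"],None,fx=.74,fy=.74)[:284]]),"chk1.png")
for uv,z in [((304,159),.036)]: 
    try: top(a,uv,z,win=20)
    except Exception as e: print(e)
E
```

```text
min() iterable argument is empty
```

View pics/chk1.png

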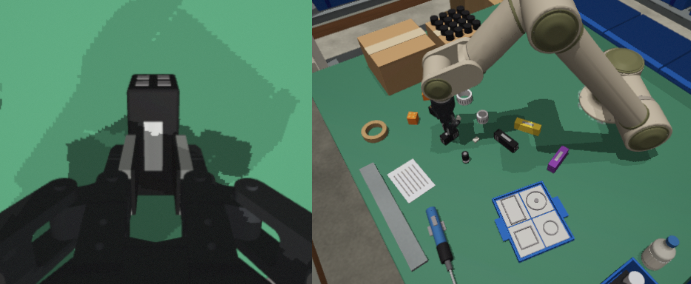

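The picture shows the plug between the fingers, with the gap about as wide as the plug, which contradicts the width reading. I'll close a bit further and re-read.

Request:
move_arm([
  [[0,0,0],[0,0,0]],
  [[0,0,0],[0,0,0]],
  [[0,0,0],[0,0,0]],
  [[0,0,0],[0,0,0]],
], claw=1.0, force=40)

```text
time_s: 4.25
position: [0.607, -0.1993, 0.0292]
tool_rot: [[0.985, 0.173, -0.0], [0.173, -0.985, 0.0], [-0.0, -0.0, -1.0]]
ft_force: [0.5, -0.3, -0.6]
grip_width: 0.0002
gripper_force: 0.0
```

```bash
python3 - <<'E'
from h import *
w=cam("wrist"); P=cloud(w)
s=env.observe(); R=np.array(s["tool_rot"]); p=np.array(s["position"]); print(s["grip_width"],s["gripper_force"],s["ft_force"])
T=(P-p)@R  # tool coords mm
for v in range(180,340,16):
    print(v,[tuple((T[v,u]*1000).round().astype(int)) for u in range(216,300,8)])
save(w["frame"],"chk2.png")
E
```

```text
0.00022511865900021085 0.0 [ 0.00961574 -0.4785154  -0.076474  ]
180 [(np.int64(28), np.int64(-24), np.int64(28)), (np.int64(28), np.int64(-19), np.int64(27)), (np.int64(32), np.int64(-12), np.int64(11)), (np.int64(32), np.int64(-8), np.int64(12)), (np.int64(32), np.int64(-3), np.int64(11)), (np.int64(32), np.int64(2), np.int64(11)), (np.int64(32), np.int64(6), np.int64(11)), (np.int64(32), np.int64(11), np.int64(11)), (np.int64(27), np.int64(17), np.int64(30)), (np.int64(28), np.int64(22), np.int64(28)), (np.int64(28), np.int64(27), np.int64(28))]
196 [(np.int64(17), np.int64(-24), np.int64(28)), (np.int64(17), np.int64(-19), np.int64(29)), (np.int64(28), np.int64(-11), np.int64(-6)), (np.int64(28), np.int64(-7), np.int64(-8)), (np.int64(28), np.int64(-3), np.int64(-7)), (np.int64(28), np.int64(1), np.int64(-7)), (np.int64(28), np.int64(6), np.int64(-7)), (np.int64(28), np.int64(10), np.int64(-7)), (np.int64(17), np.int64(17), np.int64(29)), (np.int64(17), np.int64(22), np.int64(27)), (np.int64(17), np.int64(27), np.int64(28))]
212 [(np.int64(6), np.int64(-25), np.int64(28)), (np.in
[... 3196 characters left out ...]
int64(5), np.int64(-61)), (np.int64(17), np.int64(6), np.int64(-82)), (np.int64(16), np.int64(9), np.int64(-82)), (np.int64(17), np.int64(11), np.int64(-82)), (np.int64(16), np.int64(13), np.int64(-82))]
324 [(np.int64(15), np.int64(-10), np.int64(-87)), (np.int64(16), np.int64(-8), np.int64(-88)), (np.int64(17), np.int64(-5), np.int64(-89)), (np.int64(14), np.int64(-3), np.int64(-86)), (np.int64(-6), np.int64(-2), np.int64(-62)), (np.int64(-86), np.int64(2), np.int64(29)), (np.int64(-7), np.int64(5), np.int64(-62)), (np.int64(16), np.int64(6), np.int64(-88)), (np.int64(17), np.int64(8), np.int64(-89)), (np.int64(16), np.int64(10), np.int64(-89)), (np.int64(15), np.int64(13), np.int64(-87))]
```

```bash
python3 - <<'E'
from h import *
w=cam("wrist"); P=cloud(w)
s=env.observe(); R=np.array(s["tool_rot"]); p=np.array(s["position"])
T=((P-p)@R*1000).round(1)
for v in range(222,264,3): print(v,[T[v,u].tolist() for u in (236,256)])
save(cv2.resize(w["frame"][160:330,160:360],None,fx=3,fy=3,interpolation=cv2.INTER_CUBIC),"chk3.png")
E
```

```text
222 [[13.6, -9.1, -7.9], [13.6, 1.6, -7.9]]
225 [[11.4, -9.2, -6.7], [11.7, 1.6, -7.5]]
228 [[9.6, -9.3, -6.8], [9.8, 1.6, -7.2]]
231 [[8.3, -9.2, -7.9], [8.3, 1.6, -7.8]]
234 [[6.3, -9.3, -7.2], [6.2, 1.6, -7.1]]
237 [[4.9, -9.3, -8.2], [10.5, 1.6, -19.9]]
240 [[3.0, -9.3, -7.8], [10.4, 1.6, -23.2]]
243 [[0.6, -9.5, -6.7], [10.7, 1.5, -27.0]]
246 [[6.3, -8.4, -21.5], [10.4, 1.5, -29.6]]
249 [[6.2, -8.2, -24.5], [10.0, 1.5, -31.8]]
252 [[6.2, -8.1, -27.6], [10.3, 1.5, -35.3]]
255 [[5.6, -7.9, -29.6], [10.1, 1.5, -37.7]]
258 [[6.3, -7.7, -33.7], [10.7, 1.5, -41.5]]
261 [[6.1, -7.5, -36.1], [10.3, 1.5, -43.3]]
```

View pics/chk3.png

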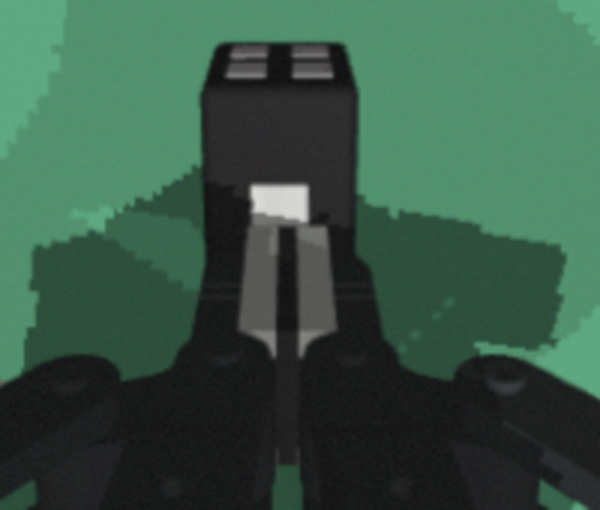

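The crop (plug top at about (280,130), closed tips at about (287,225)) shows the fingers closed above the plug. By depth the tips are at tool z ≈ -19 mm, not +17, so the fingers end about 36 mm short of where they're stated to. Laterally they're centred. I'll open, go lower by that amount and watch the force.

Request:
move_arm([
  [[0,0,0],[0,0,0]],
  [[0,0,0],[0,0,0]],
  [[0,0,0],[0,0,0]],
  [[0,0,0],[0,0,0]],
  [[0,0,0],[0,0,0]],
  [[0,0,0.2],[0,0,0]],
  [[0,0,0.2],[0,0,0]],
  [[0,0,0.1],[0,0,0]],
  [[0,0,0.1],[0,0,0]],
  [[0,0,0],[0,0,0]],
], claw=0.3)

```text
time_s: 5.35
position: [0.6066, -0.1992, -0.0017]
tool_rot: [[0.985, 0.173, -0.001], [0.173, -0.985, 0.001], [-0.001, -0.001, -1.0]]
ft_force: [-0.3, -0.2, 0.0]
grip_width: 0.0598
gripper_force: 0.0
```

```bash
python3 - <<'E'
from h import *
w=cam("wrist"); P=cloud(w)
s=env.observe(); R=np.array(s["tool_rot"]); p=np.array(s["position"])
print(p,s["ft_force"],s["grip_width"])
T=((P-p)@R*1000).round(0)
# finger front edges: points with |x-10|<4 and z>-60
m=(abs(T[...,0]-8)<5)&(abs(T[...,1])>18)&(abs(T[...,1])<50)
for sgn in (-1,1):
    k=m&(T[...,1]*sgn>0)&(T[...,2]<20); Q=T[k]; print(sgn,len(Q),Q[:,2].max() if len(Q) else 0, np.percentile(Q,[0,50,100],axis=0).tolist())
top(w,(256,200),.036,win=60)
save(w["frame"],"chk4.png")
E
```

```text
[ 0.60691064 -0.19927423 -0.00116148] [0.03024808 0.08306383 0.81514574] 0.05968404513174877
-1 3987 -0.0 [[4.0, -49.0, -103.0], [10.0, -35.0, -56.0], [12.0, -19.0, 0.0]]
1 3608 -0.0 [[4.0, 19.0, -103.0], [10.0, 36.0, -51.0], [12.0, 49.0, 0.0]]
(256, 200) rect [ 627.7 -195.6] [26.4 27.7] 10.0 circ [ 626.5 -195.9] 36.6 mean [ 627.8 -195.6] n 3573 medz 0.0364
```

View pics/chk4.png

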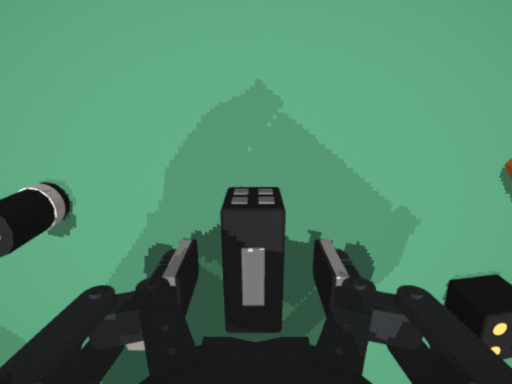

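The fingers now stand on both sides of the plug at (252,260), with no force. I'll go 8 mm lower and grip.

Request:
move_arm([
  [[0,0,0.08],[0,0,0]],
  [[0,0,0.08],[0,0,0]],
  [[0,0,0],[0,0,0]],
])

```text
time_s: 5.7
position: [0.6067, -0.1992, -0.0094]
tool_rot: [[0.985, 0.173, -0.001], [0.173, -0.985, 0.001], [-0.001, -0.001, -1.0]]
ft_force: [0.9, 0.5, 0.8]
grip_width: 0.0598
gripper_force: 0.0
```

Request:
move_arm([
  [[0,0,0],[0,0,0]],
  [[0,0,0],[0,0,0]],
  [[0,0,0],[0,0,0]],
  [[0,0,0],[0,0,0]],
  [[0,0,0],[0,0,0]],
  [[0,0,0],[0,0,0]],
], claw=1.0, force=30)

```text
time_s: 6.3
position: [0.6071, -0.1994, -0.0085]
tool_rot: [[0.985, 0.173, 0.0], [0.173, -0.985, -0.0], [0.0, 0.0, -1.0]]
ft_force: [0.9, 0.8, 2.7]
grip_width: 0.0275
gripper_force: 30.4
```

Request:
move_arm([
  [[0,0,-0.2],[0,0,0]],
  [[0,0,-0.4],[0,0,0]],
  [[0,0,-0.5],[0,0,0]],
  [[0,0,-0.5],[0,0,0]],
  [[0,0,-0.5],[0,0,0]],
  [[0,0,-0.5],[0,0,0]],
])

```text
time_s: 6.9
position: [0.6068, -0.1992, 0.1228]
tool_rot: [[0.985, 0.173, -0.0], [0.173, -0.985, 0.0], [-0.0, -0.0, -1.0]]
ft_force: [-0.3, 0.4, -0.1]
grip_width: 0.0279
gripper_force: 30.1
```

```bash
python3 - <<'E'
from h import *
row([.52,.19,.24],77,16)
s=env.observe(); print(s["grip_width"],s["gripper_force"])
E
```

```text
now [ 0.6068 -0.1992  0.1228] yaw 9.94 n 16 row [0.254, -0.463, -0.147] [-0.0, 0.0, -0.524] t 6.9 q [-29.  35.  68.   0.  77.  51.]
0.027886222874967396 30.06279945373535
```

```bash
python3 - <<'E'
from h import *
row([.555,.195,.26],77,17)
E
```

```text
now [ 0.6068 -0.1992  0.1228] yaw 9.94 n 17 row [0.277, -0.411, -0.161] [-0.0, 0.0, -0.493] t 6.9 q [-29.  35.  68.   0.  77.  51.]
```

Request:
move_arm([
  [[0.277,-0.411,-0.161],[0,0,-0.493]],
  [[0.277,-0.411,-0.161],[0,0,-0.493]],
  [[0.277,-0.411,-0.161],[0,0,-0.493]],
  [[0.277,-0.411,-0.161],[0,0,-0.493]],
  [[0.277,-0.411,-0.161],[0,0,-0.493]],
  [[0.277,-0.411,-0.161],[0,0,-0.493]],
  [[0.277,-0.411,-0.161],[0,0,-0.493]],
  [[0.277,-0.411,-0.161],[0,0,-0.493]],
  [[0.277,-0.411,-0.161],[0,0,-0.493]],
  [[0.277,-0.411,-0.161],[0,0,-0.493]],
  [[0.277,-0.411,-0.161],[0,0,-0.493]],
  [[0.277,-0.411,-0.161],[0,0,-0.493]],
  [[0.277,-0.411,-0.161],[0,0,-0.493]],
  [[0.277,-0.411,-0.161],[0,0,-0.493]],
  [[0.277,-0.411,-0.161],[0,0,-0.493]],
  [[0.277,-0.411,-0.161],[0,0,-0.493]],
  [[0.277,-0.411,-0.161],[0,0,-0.493]],
  [[0,0,0],[0,0,0]],
  [[0,0,0],[0,0,0]],
])

```text
time_s: 8.8
position: [0.5548, 0.195, 0.2585]
tool_rot: [[0.225, 0.974, 0.001], [0.974, -0.225, -0.0], [-0.0, 0.001, -1.0]]
ft_force: [-0.3, 0.2, -0.5]
grip_width: 0.0277
gripper_force: 30.0
```

```bash
python3 - <<'E'
from h import *
w=cam("wrist"); save(w["frame"],"w2.png"); np.savez("w2.npz",**w)
row([.555,.195,.26],77,1); print(env.observe()["grip_width"])
E
```

```text
now [0.5551 0.1945 0.258 ] yaw 76.92 n 1 row [0.009, -0.004, -0.04] [-0.001, 0.002, -0.01] t 8.85 q [ 8. 24. 64. -0. 92. 21.]
0.027792333147312064
```

View pics/w2.png

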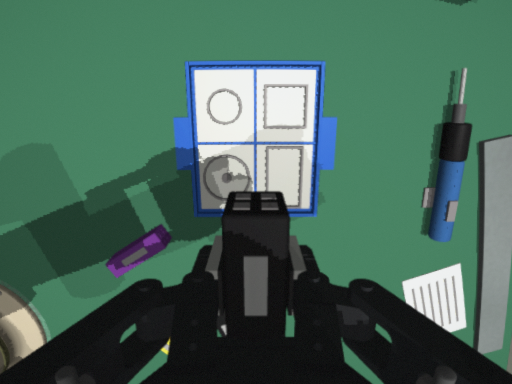

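The wrist view shows the tray straight on: small round (224,106), square (285,106), boss (227,178) and oblong (284,178). The held plug covers a little of the lower edge. I'll measure the white plates and rims.

```bash
cat > tray.py <<'E'
from h import *
w=dict(np.load("w2.npz")); f=w["frame"]; hsv=cv2.cvtColor(f,cv2.COLOR_RGB2HSV)
blue=((hsv[...,0]>105)&(hsv[...,0]<130)&(hsv[...,1]>120)).astype(np.uint8)
roi=np.zeros_like(blue); roi[64:214,190:322]=1
nb=((1-blue)&roi); 
P=cloud(w); print("z plate",np.median(P[75:85,200:240,2]),np.median(P[75:85,265:310,2]), "rim",)
n,l,st,ce=cv2.connectedComponentsWithStats(nb,connectivity=4)
for i in range(1,n):
    if st[i,4]<400: continue
    pts=np.argwhere(l==i)[:,::-1]; W=(plane(w,pts,.008)[:,:2]*1000).astype(np.float32)
    r=cv2.minAreaRect(W); print("plate",ce[i].round(),st[i],np.round(r[0],1),np.round(r[1],1),round(r[2],2))
    # rim: dark pixels inside the plate
    g=((hsv[...,2]<185)&(cv2.erode((l==i).astype(np.uint8),np.ones((7,7)))>0)).astype(np.uint8)
    k,ll,ss,cc=cv2.connectedComponentsWithStats(g)
    for j in range(1,k):
        if ss[j,4]<40: continue
        W=(plane(w,np.argwhere(ll==j)[:,::-1],.014)[:,:2]*1000).astype(np.float32)
        r=cv2.minAreaRect(W); c=cv2.minEnclosingCircle(W); print("   rim",ss[j],np.round(r[0],1),np.round(r[1],1),round(r[2],2),"circ",np.round(c[0],1),round(2*c[1],1))
E
python3 tray.py
```

```text
z plate 0.008528378050298713 0.008544779675970227 rim
plate [224. 105.] [ 194   69   60   74 4279] [530.3 272.3] [93.6 76.8] 76.89
   rim [207  89  35  36 273] [530.9 271.8] [44.2 44.3] 76.31 circ [531.1 271.7] 46.6
plate [285. 105.] [ 256   69   61   73 4318] [609.3 254.8] [92.3 77.5] 77.17
   rim [263  85  45  45 430] [607.6 253.3] [55.6 56.4] 77.32 circ [607.8 254.6] 77.1
plate [255. 177.] [ 197  144  116   70 7543] [547.6 166.3] [100.  157.9] 76.99
   rim [ 202  147  102   64 3294] [544.4 168.8] [ 89.9 138.4] 77.14 circ [545.2 172.6] 159.9
```

```bash
cat >> tray.py <<'E'
print("boss px",plane(w,[[227.5,178]],.013)*1000)
for k,(u0,u1) in {"ringpocket":(199,252),"oblong":(260,310)}.items():
    sub=f[144:205,u0:u1].astype(int).mean(2)
    g=cv2.GaussianBlur(f,(3,3),0)[...,1]
c=np.array(cv2.HoughCircles(cv2.GaussianBlur(cv2.cvtColor(f,cv2.COLOR_RGB2GRAY),(3,3),0),cv2.HOUGH_GRADIENT,1,20,param1=80,param2=18,minRadius=10,maxRadius=28))[0]
c=c[(c[:,0]>190)&(c[:,0]<320)&(c[:,1]<210)&(c[:,1]>60)]
for x in c[:5]: print(x.round(1),(plane(w,[x[:2]],.014)*1000).round(1))
# oblong side walls: rim height pixels from depth
m=(P[...,2]>.011)&(P[...,2]<.017); 
sub=np.zeros(m.shape,np.uint8); sub[148:206,262:310]=1
dark=((hsv[...,2]<190)&(blue==0)&(sub>0))
for v in range(155,186,6): print(v,np.where(dark[v])[0])
print("top",[np.where(dark[148:190,u])[0][:4]+148 for u in (272,282,292)])
E
python3 tray.py | tail -15
```

```text
rim [263  85  45  45 430] [607.6 253.3] [55.6 56.4] 77.32 circ [607.8 254.6] 77.1
plate [255. 177.] [ 197  144  116   70 7543] [547.6 166.3] [100.  157.9] 76.99
   rim [ 202  147  102   64 3294] [544.4 168.8] [ 89.9 138.4] 77.14 circ [545.2 172.6] 159.9
boss px [[511.57470096 178.31665015  13.        ]]
[227.5 175.5  21.8] [[512.6 182.   14. ]]
[224.5 106.5  14.4] [[531.7 271.9  14. ]]
[279.5 106.5  23.9] [[601.2 255.8  14. ]]
[271.5 169.5  26.2] [[573.4 176.6  14. ]]
155 [266 267 268 300 301 302 303]
161 [266 267 268 299 300 301 302]
167 [266 267 268 299 300 301 302]
173 [265 266 267 268 298 299 300 301 302]
179 [265 266 267 268 298 299 300 301 302]
185 [265 266 267 268 298 299 300 301]
top [array([148, 149]), array([148]), array([148, 149])]
```

Grid check: the plates are 80.7 mm apart at 77.1°, and the boss agrees within 2 mm. That gives plug nest (588.5,160.8), ring nest (510.5,178.4), block nest (608.5,254.5) and sleeve nest (531,272). Now placing the plug.

```bash
python3 - <<'E'
from h import *
row([.5885,.1608,.0605],77.1,8)
E
```

```text
now [0.5551 0.1945 0.258 ] yaw 76.92 n 8 row [-0.063, 0.1, 0.494] [-0.0, 0.0, -0.003] t 8.85 q [ 8. 24. 64. -0. 92. 21.]
```

Request:
move_arm([
  [[-0.126,0.2,0.494],[0,0,-0.006]],
  [[-0.126,0.2,0.494],[0,0,-0.006]],
  [[-0.126,0.2,0.494],[0,0,-0.006]],
  [[-0.126,0.2,0.494],[0,0,-0.006]],
  [[0,0,0.494],[0,0,0]],
  [[0,0,0.494],[0,0,0]],
  [[0,0,0.494],[0,0,0]],
  [[0,0,0.494],[0,0,0]],
  [[0,0,0],[0,0,0]],
])

```text
time_s: 9.75
position: [0.5868, 0.1602, 0.0569]
tool_rot: [[0.224, 0.975, -0.007], [0.975, -0.224, -0.001], [-0.002, -0.007, -1.0]]
ft_force: [-0.3, 0.1, -0.0]
grip_width: 0.0274
gripper_force: 30.0
```

```bash
python3 - <<'E'
from h import *
row([.5885,.1608,.0005],77.1,6)
E
```

```text
now [0.5868 0.1602 0.0569] yaw 77.07 n 6 row [0.003, 0.006, 0.188] [-0.008, 0.003, -0.001] t 9.75 q [ 4. 36. 77. -0. 67. 17.]
```

Request:
move_arm([
  [[0,0,0],[0,0,0]],
  [[0,0,0.3],[0,0,0]],
  [[0,0,0.3],[0,0,0]],
  [[0,0,0.2],[0,0,0]],
  [[0,0,0.2],[0,0,0]],
  [[0,0,0.1],[0,0,0]],
  [[0,0,0.06],[0,0,0]],
  [[0,0,0],[0,0,0]],
  [[0,0,0],[0,0,0]],
])

```text
time_s: 10.65
position: [0.5886, 0.1615, 0.0029]
tool_rot: [[0.222, 0.975, 0.001], [0.975, -0.222, 0.0], [0.0, 0.001, -1.0]]
ft_force: [-0.2, 0.1, -1.0]
grip_width: 0.0276
gripper_force: 30.0
```

Request:
move_arm([
  [[0,0,0.025],[0,0,0]],
  [[0,0,0.025],[0,0,0]],
  [[0,0,0],[0,0,0]],
])

```text
time_s: 10.95
position: [0.5882, 0.1615, -0.0001]
tool_rot: [[0.222, 0.975, -0.0], [0.975, -0.222, 0.0], [-0.0, -0.0, -1.0]]
ft_force: [-0.3, -0.8, -1.6]
grip_width: 0.0277
gripper_force: 30.0
```

Request:
move_arm([
  [[0,0,0],[0,0,0]],
  [[0,0,0],[0,0,0]],
  [[0,0,0],[0,0,0]],
  [[0,0,0],[0,0,0]],
  [[0,0,0],[0,0,0]],
  [[0,0,-0.2],[0,0,0]],
  [[0,0,-0.5],[0,0,0]],
  [[0,0,-0.7],[0,0,0]],
  [[0,0,-0.8],[0,0,0]],
  [[0,0,-0.8],[0,0,0]],
  [[0,0,-0.8],[0,0,0]],
], claw=0.35)

```text
time_s: 12.05
position: [0.588, 0.1614, 0.1926]
tool_rot: [[0.222, 0.975, 0.001], [0.975, -0.222, 0.0], [0.0, 0.001, -1.0]]
ft_force: [0.3, -0.6, 0.3]
grip_width: 0.0556
gripper_force: 0.0
```

```bash
python3 - <<'E'
from h import *
w=cam("wrist"); save(w["frame"],"w3.png")
a=cam("top")
uv=np.array([0,0]); 
row([.460,-.207,.15],77.1,18)
top(a,(157,163),.044,tol=.008,win=20)
E
```

```text
now [0.5903 0.1617 0.1967] yaw 77.2 n 18 row [-0.432, -0.05, 0.051] [0.004, -0.001, 0.001] t 12.15 q [ 4. 29. 67.  0. 84. 17.]
(157, 163) rect [588.  153.9] [55.4 29.9] 75.4 circ [591.7 153.5] 58.7 mean [588.4 152.8] n 254 medz 0.0442
```

```bash
python3 - <<'E'
from h import *
row([.4603,-.2072,.08],77.1,17)
E
```

```text
now [0.5903 0.1617 0.1967] yaw 77.2 n 17 row [-0.457, -0.053, 0.136] [0.005, -0.001, 0.001] t 12.15 q [ 4. 29. 67.  0. 84. 17.]
```

View pics/w3.png

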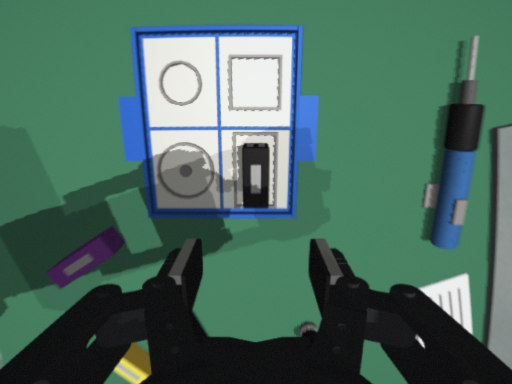

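The plug (256,178) sits inside the oblong rim, standing flat. On to the ring.

Request:
move_arm([
  [[-0.457,-0.053,0.136],[0,0,0]],
  [[-0.457,-0.053,0.136],[0,0,0]],
  [[-0.457,-0.053,0.136],[0,0,0]],
  [[-0.457,-0.053,0.136],[0,0,0]],
  [[-0.457,-0.053,0.136],[0,0,0]],
  [[-0.457,-0.053,0.136],[0,0,0]],
  [[-0.457,-0.053,0.136],[0,0,0]],
  [[-0.457,-0.053,0.136],[0,0,0]],
  [[-0.457,-0.053,0.136],[0,0,0]],
  [[-0.457,-0.053,0.136],[0,0,0]],
  [[-0.457,-0.053,0.136],[0,0,0]],
  [[-0.457,-0.053,0.136],[0,0,0]],
  [[-0.457,-0.053,0.136],[0,0,0]],
  [[-0.457,-0.053,0.136],[0,0,0]],
  [[-0.457,-0.053,0.136],[0,0,0]],
  [[-0.457,-0.053,0.136],[0,0,0]],
  [[-0.457,-0.053,0.136],[0,0,0]],
  [[0,0,0],[0,0,0]],
  [[0,0,0],[0,0,0]],
], claw=0.2)

```text
time_s: 14.05
position: [0.4581, -0.2072, 0.0745]
tool_rot: [[0.223, 0.975, -0.0], [0.975, -0.223, 0.0], [0.0, -0.0, -1.0]]
ft_force: [0.1, 0.4, -0.4]
grip_width: 0.0684
gripper_force: 0.0
```

```bash
python3 - <<'E'
from h import *
row([.4603,-.2072,-.011],77.1,6); print(env.observe()["grip_width"])
E
```

```text
now [ 0.4581 -0.2072  0.0745] yaw 77.12 n 6 row [0.002, 0.007, 0.285] [-0.0, -0.0, 0.001] t 14.05 q [-38.  26.  94.   0.  60. -25.]
0.06836778148913131
```

Request:
move_arm([
  [[0.006,0.042,0.35],[0,0,0]],
  [[0,0,0.4],[0,0,0]],
  [[0,0,0.4],[0,0,0]],
  [[0,0,0.3],[0,0,0]],
  [[0,0,0.16],[0,0,0]],
  [[0,0,0.1],[0,0,0]],
  [[0,0,0],[0,0,0]],
  [[0,0,0],[0,0,0]],
])

```text
time_s: 14.85
position: [0.4607, -0.2075, -0.0105]
tool_rot: [[0.222, 0.975, 0.001], [0.975, -0.222, -0.001], [-0.0, 0.001, -1.0]]
ft_force: [0.4, 1.0, 0.4]
grip_width: 0.0683
gripper_force: 0.0
```

Request:
move_arm([
  [[0,0,0],[0,0,0]],
  [[0,0,0],[0,0,0]],
  [[0,0,0],[0,0,0]],
  [[0,0,0],[0,0,0]],
  [[0,0,0],[0,0,0]],
  [[0,0,0],[0,0,0]],
], claw=1.0, force=30)

```text
time_s: 15.45
position: [0.4605, -0.2076, -0.0104]
tool_rot: [[0.222, 0.975, 0.001], [0.975, -0.222, -0.0], [-0.0, 0.001, -1.0]]
ft_force: [-0.8, 1.3, 5.1]
grip_width: 0.0435
gripper_force: 30.0
```

Request:
move_arm([
  [[0,0,-0.2],[0,0,0]],
  [[0,0,-0.4],[0,0,0]],
  [[0,0,-0.5],[0,0,0]],
  [[0,0,-0.5],[0,0,0]],
  [[0,0,-0.5],[0,0,0]],
])

```text
time_s: 15.95
position: [0.4602, -0.2074, 0.0956]
tool_rot: [[0.222, 0.975, 0.0], [0.975, -0.222, -0.0], [-0.0, 0.0, -1.0]]
ft_force: [-0.3, -0.2, -1.1]
grip_width: 0.0434
gripper_force: 30.8
```

```bash
python3 - <<'E'
from h import *
w=cam("wrist"); save(cv2.resize(w["frame"][150:,100:412],None,fx=1.6,fy=1.6),"w4.png")
row([.5105,.1784,.07],77.1,17)
E
```

```text
now [ 0.4617 -0.2084  0.0993] yaw 77.19 n 17 row [0.457, -0.045, 0.034] [0.003, 0.001, 0.001] t 16.0 q [-38.  25.  92.   0.  63. -25.]
```

View pics/w4.png

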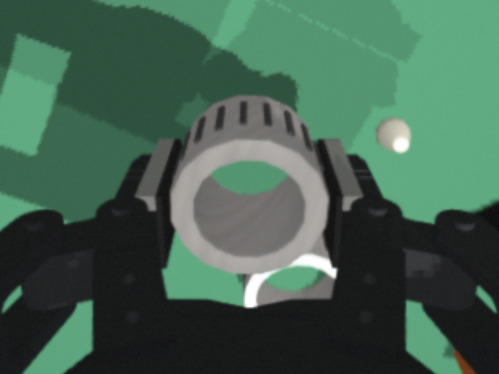

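The ring is held upright, bore up, at (250,200). I'll carry it to the boss nest.

Request:
move_arm([
  [[0.457,-0.045,0.034],[0,0,0]],
  [[0.457,-0.045,0.034],[0,0,0]],
  [[0.457,-0.045,0.034],[0,0,0]],
  [[0.457,-0.045,0.034],[0,0,0]],
  [[0.457,-0.045,0.034],[0,0,0]],
  [[0.457,-0.045,0.034],[0,0,0]],
  [[0.457,-0.045,0.034],[0,0,0]],
  [[0.457,-0.045,0.034],[0,0,0]],
  [[0.457,-0.045,0.034],[0,0,0]],
  [[0.457,-0.045,0.034],[0,0,0]],
  [[0.457,-0.045,0.034],[0,0,0]],
  [[0.457,-0.045,0.034],[0,0,0]],
  [[0.457,-0.045,0.034],[0,0,0]],
  [[0.457,-0.045,0.034],[0,0,0]],
  [[0.457,-0.045,0.034],[0,0,0]],
  [[0.457,-0.045,0.034],[0,0,0]],
  [[0.457,-0.045,0.034],[0,0,0]],
  [[0,0,0],[0,0,0]],
  [[0,0,0],[0,0,0]],
])

```text
time_s: 17.9
position: [0.509, 0.1798, 0.0651]
tool_rot: [[0.221, 0.975, -0.0], [0.975, -0.221, -0.0], [-0.0, -0.0, -1.0]]
ft_force: [-0.6, -1.2, -0.5]
grip_width: 0.0436
gripper_force: 30.8
```

```bash
python3 - <<'E'
from h import *
row([.5105,.1784,-.0015],77.1,6); print(env.observe()["grip_width"])
E
```

```text
now [0.509  0.1798 0.0651] yaw 77.24 n 6 row [-0.003, 0.006, 0.222] [-0.0, 0.0, 0.003] t 17.9 q [ 7. 30. 89. -0. 61. 20.]
0.043595642645490755
```

Request:
move_arm([
  [[-0.018,0.036,0.3],[0,0,0.018]],
  [[0,0,0.3],[0,0,0]],
  [[0,0,0.3],[0,0,0]],
  [[0,0,0.2],[0,0,0]],
  [[0,0,0.12],[0,0,0]],
  [[0,0,0.06],[0,0,0]],
  [[0,0,0],[0,0,0]],
  [[0,0,0],[0,0,0]],
])

```text
time_s: 18.7
position: [0.511, 0.1785, 0.0014]
tool_rot: [[0.224, 0.975, 0.001], [0.975, -0.224, 0.0], [0.0, 0.001, -1.0]]
ft_force: [1.1, -0.4, -0.7]
grip_width: 0.0438
gripper_force: 30.9
```

Request:
move_arm([
  [[0,0,0.04],[0,0,0]],
  [[0,0,0.03],[0,0,0]],
  [[0,0,0],[0,0,0]],
])

```text
time_s: 19.0
position: [0.5109, 0.1786, -0.0024]
tool_rot: [[0.224, 0.975, 0.0], [0.975, -0.224, 0.0], [0.0, 0.0, -1.0]]
ft_force: [0.1, 0.0, 0.6]
grip_width: 0.0434
gripper_force: 31.0
```

Request:
move_arm([
  [[0,0,0],[0,0,0]],
  [[0,0,0],[0,0,0]],
  [[0,0,0],[0,0,0]],
  [[0,0,0],[0,0,0]],
  [[0,0,-0.2],[0,0,0]],
  [[0,0,-0.5],[0,0,0]],
  [[0,0,-0.7],[0,0,0]],
  [[0,0,-0.8],[0,0,0]],
  [[0,0,-0.8],[0,0,0]],
], claw=0.3)

```text
time_s: 19.9
position: [0.5114, 0.1782, 0.1506]
tool_rot: [[0.225, 0.974, 0.003], [0.974, -0.225, -0.0], [0.0, 0.003, -1.0]]
ft_force: [0.4, -0.5, -0.7]
grip_width: 0.0598
gripper_force: 0.0
```

```bash
python3 - <<'E'
from h import *
w=cam("wrist"); save(w["frame"],"w5.png"); np.savez("w5.npz",**w)
row([.5895,-.341,.10],14.6,20)
E
```

```text
now [0.5141 0.1787 0.1572] yaw 77.04 n 20 row [-0.349, 0.428, 0.059] [0.004, -0.004, 0.39] t 19.95 q [ 7. 24. 82. -0. 74. 20.]
```

View pics/w5.png

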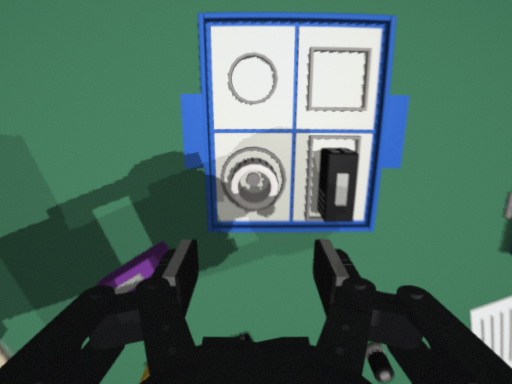

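The ring sits round the boss at (254,183), and the plug stands in the oblong pocket. Next is the block, gripped at yaw 104.6°.

```bash
python3 - <<'E'
from h import *
row([.5895,-.341,.08],104.6,19)
E
```

```text
now [0.5141 0.1787 0.1572] yaw 77.04 n 19 row [-0.553, 0.079, 0.081] [0.005, -0.0, -0.181] t 19.95 q [ 7. 24. 82. -0. 74. 20.]
```

Request:
move_arm([
  [[-0.553,0.079,0.081],[0,0,-0.181]],
  [[-0.553,0.079,0.081],[0,0,-0.181]],
  [[-0.553,0.079,0.081],[0,0,-0.181]],
  [[-0.553,0.079,0.081],[0,0,-0.181]],
  [[-0.553,0.079,0.081],[0,0,-0.181]],
  [[-0.553,0.079,0.081],[0,0,-0.181]],
  [[-0.553,0.079,0.081],[0,0,-0.181]],
  [[-0.553,0.079,0.081],[0,0,-0.181]],
  [[-0.553,0.079,0.081],[0,0,-0.181]],
  [[-0.553,0.079,0.081],[0,0,-0.181]],
  [[-0.553,0.079,0.081],[0,0,-0.181]],
  [[-0.553,0.079,0.081],[0,0,-0.181]],
  [[-0.553,0.079,0.081],[0,0,-0.181]],
  [[-0.553,0.079,0.081],[0,0,-0.181]],
  [[-0.553,0.079,0.081],[0,0,-0.181]],
  [[-0.553,0.079,0.081],[0,0,-0.181]],
  [[-0.553,0.079,0.081],[0,0,-0.181]],
  [[-0.553,0.079,0.081],[0,0,-0.181]],
  [[-0.553,0.079,0.081],[0,0,-0.181]],
  [[0,0,0],[0,0,0]],
])

```text
time_s: 21.95
position: [0.5863, -0.3455, 0.0708]
tool_rot: [[-0.249, 0.968, 0.002], [0.968, 0.249, -0.003], [-0.003, 0.001, -1.0]]
ft_force: [0.3, 0.3, -0.4]
grip_width: 0.0601
gripper_force: 0.0
```

```bash
python3 - <<'E'
from h import *
row([.5895,-.341,-.0095],104.6,1); 
w=cam("wrist"); s=env.observe(); d=np.array([.5895,-.341,.036])-w["o"]
P=cloud(w); m=(abs(P[...,0]-.5895)<.035)&(abs(P[...,1]+.341)<.035)&(abs(P[...,2]-.036)<.005)
W=P[m][:,:2].astype(np.float32)*1000; print(len(W),cv2.minAreaRect(W))
row([.5895,-.341,-.0095],104.6,1)
E
```

```text
now [ 0.5863 -0.3455  0.0708] yaw 104.42 n 1 row [0.076, 0.083, 1.605] [0.009, 0.023, -0.022] t 21.95 q [-40.  42.  63.  -0.  75. -55.]
2358 ((589.0228271484375, -341.9254150390625), (34.1063117980957, 34.17601013183594), 15.082531929016113)
now [ 0.5859 -0.3435  0.0709] yaw 104.45 n 1 row [0.035, 0.08, 1.608] [0.006, 0.014, -0.019] t 22.0 q [-40.  42.  63.  -0.  75. -55.]
```

Measured again at close range, the block is at (589.0,-341.8), yaw 15°. Descending to it.

Request:
move_arm([
  [[0.02,0.07,0.3],[0,0,-0.04]],
  [[0,0,0.4],[0,0,0]],
  [[0,0,0.4],[0,0,0]],
  [[0,0,0.3],[0,0,0]],
  [[0,0,0.12],[0,0,0]],
  [[0,0,0.05],[0,0,0]],
  [[0,0,0],[0,0,0]],
  [[0,0,0],[0,0,0]],
])

```text
time_s: 22.8
position: [0.5893, -0.3401, -0.0071]
tool_rot: [[-0.257, 0.966, 0.001], [0.966, 0.257, -0.001], [-0.001, 0.001, -1.0]]
ft_force: [-0.1, 0.1, 0.2]
grip_width: 0.0599
gripper_force: 0.0
```

Request:
move_arm([
  [[0,0,0.025],[0,0,0]],
  [[0,0,0],[0,0,0]],
  [[0,0,0],[0,0,0]],
  [[0,0,0],[0,0,0]],
  [[0,0,0],[0,0,0]],
  [[0,0,0],[0,0,0]],
  [[0,0,0],[0,0,0]],
], claw=1.0, force=30)

```text
time_s: 23.5
position: [0.589, -0.3401, -0.0088]
tool_rot: [[-0.257, 0.966, 0.001], [0.966, 0.257, -0.001], [-0.001, 0.0, -1.0]]
ft_force: [0.0, 0.2, 6.8]
grip_width: 0.0339
gripper_force: 31.1
```

Request:
move_arm([
  [[0,0,-0.2],[0,0,0]],
  [[0,0,-0.4],[0,0,0]],
  [[0,0,-0.5],[0,0,0]],
  [[0,0,-0.5],[0,0,0]],
  [[0,0,-0.5],[0,0,0]],
  [[0,0,-0.3],[0,0,0]],
])

```text
time_s: 24.1
position: [0.5892, -0.3401, 0.1132]
tool_rot: [[-0.257, 0.966, 0.002], [0.966, 0.257, -0.001], [-0.002, 0.001, -1.0]]
ft_force: [0.3, 0.6, 0.6]
grip_width: 0.0335
gripper_force: 30.5
```

```bash
python3 - <<'E'
from h import *
w=cam("wrist"); s=env.observe(); R=np.array(s["tool_rot"]); p=np.array(s["position"])
T=((cloud(w)-p)@R)*1000
m=(abs(T[...,0])<28)&(abs(T[...,1])<17)&(T[...,2]>-40)&(T[...,2]<15)
Q=T[m]; zt=np.percentile(Q[:,2],30); k=abs(Q[:,2]-zt)<4; print("topz",zt,cv2.minAreaRect(Q[k][:,:2].astype(np.float32)))
row([.6085,.2545,.1],77.1,20)
E
```

```text
topz -32.74726202470446 ((15.172163009643555, -0.3859596252441406), (2.2635154724121094, 33.05946731567383), 1.659313678741455)
now [ 0.5898 -0.3406  0.1152] yaw 104.88 n 20 row [0.6, 0.037, 0.014] [0.001, 0.001, 0.174] t 24.15 q [-40.  39.  60.   0.  80. -55.]
```

```bash
python3 - <<'E'
from h import *
row([.6088,.256,.1],77.1,19)
E
```

```text
now [ 0.5898 -0.3406  0.1152] yaw 104.88 n 19 row [0.633, 0.039, 0.015] [0.002, 0.001, 0.183] t 24.15 q [-40.  39.  60.   0.  80. -55.]
```

Request:
move_arm([
  [[0.633,0.039,0.015],[0,0,0.183]],
  [[0.633,0.039,0.015],[0,0,0.183]],
  [[0.633,0.039,0.015],[0,0,0.183]],
  [[0.633,0.039,0.015],[0,0,0.183]],
  [[0.633,0.039,0.015],[0,0,0.183]],
  [[0.633,0.039,0.015],[0,0,0.183]],
  [[0.633,0.039,0.015],[0,0,0.183]],
  [[0.633,0.039,0.015],[0,0,0.183]],
  [[0.633,0.039,0.015],[0,0,0.183]],
  [[0.633,0.039,0.015],[0,0,0.183]],
  [[0.633,0.039,0.015],[0,0,0.183]],
  [[0.633,0.039,0.015],[0,0,0.183]],
  [[0.633,0.039,0.015],[0,0,0.183]],
  [[0.633,0.039,0.015],[0,0,0.183]],
  [[0.633,0.039,0.015],[0,0,0.183]],
  [[0.633,0.039,0.015],[0,0,0.183]],
  [[0.633,0.039,0.015],[0,0,0.183]],
  [[0.633,0.039,0.015],[0,0,0.183]],
  [[0.633,0.039,0.015],[0,0,0.183]],
  [[0,0,0],[0,0,0]],
])

```text
time_s: 26.15
position: [0.6076, 0.2597, 0.0955]
tool_rot: [[0.221, 0.975, -0.001], [0.975, -0.221, 0.001], [0.0, -0.001, -1.0]]
ft_force: [-0.7, -0.3, -0.4]
grip_width: 0.0336
gripper_force: 30.5
```

Request:
move_arm([
  [[0,0,0],[0,0,0]],
])

```text
time_s: 26.25
position: [0.6074, 0.2567, 0.0957]
tool_rot: [[0.223, 0.975, -0.001], [0.975, -0.223, -0.001], [-0.001, -0.001, -1.0]]
ft_force: [0.1, -0.5, 0.2]
grip_width: 0.0335
gripper_force: 30.5
```

```bash
python3 - <<'E'
from h import *
row([.6088,.256,-.0003],77.1,1)
E
```

```text
now [0.6074 0.2567 0.0957] yaw 77.13 n 1 row [-0.006, 0.032, 1.921] [-0.009, 0.006, 0.004] t 26.25 q [13. 38. 66. -0. 76. 26.]
```

Request:
move_arm([
  [[-0.006,0.03,0.4],[0,0,0]],
  [[0,0,0.4],[0,0,0]],
  [[0,0,0.4],[0,0,0]],
  [[0,0,0.3],[0,0,0]],
  [[0,0,0.2],[0,0,0]],
  [[0,0,0.1],[0,0,0]],
  [[0,0,0.05],[0,0,0]],
  [[0,0,0],[0,0,0]],
  [[0,0,0],[0,0,0]],
])

```text
time_s: 27.15
position: [0.6097, 0.2558, 0.0047]
tool_rot: [[0.224, 0.975, 0.001], [0.975, -0.224, 0.0], [0.0, 0.001, -1.0]]
ft_force: [-0.3, 0.2, -0.2]
grip_width: 0.0332
gripper_force: 30.5
```

Request:
move_arm([
  [[0,0,0.05],[0,0,0]],
  [[0,0,0.045],[0,0,0]],
  [[0,0,0],[0,0,0]],
])

```text
time_s: 27.45
position: [0.6094, 0.2558, -0.0007]
tool_rot: [[0.224, 0.975, 0.0], [0.975, -0.224, 0.0], [0.0, 0.0, -1.0]]
ft_force: [0.2, 0.6, -1.2]
grip_width: 0.0339
gripper_force: 30.6
```

Request:
move_arm([
  [[0,0,0],[0,0,0]],
  [[0,0,0],[0,0,0]],
  [[0,0,0],[0,0,0]],
  [[0,0,0],[0,0,0]],
  [[0,0,0],[0,0,0]],
  [[0,0,-0.2],[0,0,0]],
  [[0,0,-0.5],[0,0,0]],
  [[0,0,-0.7],[0,0,0]],
  [[0,0,-0.8],[0,0,0]],
  [[0,0,-0.8],[0,0,0]],
  [[0,0,0],[0,0,0]],
], claw=0.4)

```text
time_s: 28.55
position: [0.6115, 0.2564, 0.1565]
tool_rot: [[0.224, 0.975, 0.012], [0.975, -0.224, 0.003], [0.005, 0.011, -1.0]]
ft_force: [-0.5, 1.0, -0.1]
grip_width: 0.0515
gripper_force: 0.0
```

```bash
python3 - <<'E'
from h import *
row([.6105,-.083,.09],77.1,13)
w=cam("wrist"); np.savez("w6.npz",**w)
P=cloud(w); m=(abs(P[...,0]-.6085)<.035)&(abs(P[...,1]-.2545)<.035)&(abs(P[...,2]-.044)<.005)
W=P[m][:,:2].astype(np.float32)*1000; print(len(W),cv2.minAreaRect(W),np.median(P[m][:,2]))
E
```

```text
now [0.6115 0.2564 0.1565] yaw 77.07 n 13 row [-0.51, 0.115, 0.102] [0.006, -0.003, -0.0] t 28.55 q [13. 35. 61. -0. 83. 25.]
1292 ((609.1732788085938, 253.8484649658203), (34.05522155761719, 34.15922927856445), 76.62913513183594) 0.04447567738173919
```

The block is in: centre (609.2,253.8), top at 44.5 mm, yaw 76.6°. Now the sleeve.

Request:
move_arm([
  [[-0.51,0.115,0.102],[0,0,0]],
  [[-0.51,0.115,0.102],[0,0,0]],
  [[-0.51,0.115,0.102],[0,0,0]],
  [[-0.51,0.115,0.102],[0,0,0]],
  [[-0.51,0.115,0.102],[0,0,0]],
  [[-0.51,0.115,0.102],[0,0,0]],
  [[-0.51,0.115,0.102],[0,0,0]],
  [[-0.51,0.115,0.102],[0,0,0]],
  [[-0.51,0.115,0.102],[0,0,0]],
  [[-0.51,0.115,0.102],[0,0,0]],
  [[-0.51,0.115,0.102],[0,0,0]],
  [[-0.51,0.115,0.102],[0,0,0]],
  [[-0.51,0.115,0.102],[0,0,0]],
  [[0,0,0],[0,0,0]],
  [[0,0,0],[0,0,0]],
], claw=0.35)

```text
time_s: 30.1
position: [0.6074, -0.0841, 0.0822]
tool_rot: [[0.225, 0.974, -0.002], [0.974, -0.225, 0.001], [0.0, -0.002, -1.0]]
ft_force: [0.3, 0.2, -1.3]
grip_width: 0.0558
gripper_force: 0.0
```

```bash
python3 - <<'E'
from h import *
w=cam("wrist")
P=cloud(w); m=(abs(P[...,0]-.6105)<.025)&(abs(P[...,1]+.083)<.025)&(abs(P[...,2]-.044)<.006)
W=P[m][:,:2].astype(np.float32)*1000; print(len(W),cv2.minEnclosingCircle(W),np.median(P[m][:,2]))
row([.6102,-.0829,-.007],77.1,1)
E
```

```text
919 ((609.931884765625, -82.13994598388672), 12.108280181884766) 0.04454475444963718
now [ 0.6076 -0.0835  0.0826] yaw 77.06 n 1 row [0.022, 0.051, 1.791] [-0.008, -0.002, -0.005] t 30.15 q [-19.  35.  75.   0.  70.  -6.]
```

Request:
move_arm([
  [[0.03,0.03,0.35],[0,0,0]],
  [[0,0,0.4],[0,0,0]],
  [[0,0,0.4],[0,0,0]],
  [[0,0,0.3],[0,0,0]],
  [[0,0,0.2],[0,0,0]],
  [[0,0,0.1],[0,0,0]],
  [[0,0,0],[0,0,0]],
  [[0,0,0],[0,0,0]],
])

```text
time_s: 30.95
position: [0.6101, -0.0828, -0.0039]
tool_rot: [[0.224, 0.975, 0.001], [0.975, -0.224, -0.0], [-0.0, 0.001, -1.0]]
ft_force: [0.8, -0.0, 1.2]
grip_width: 0.0557
gripper_force: 0.0
```

Request:
move_arm([
  [[0,0,0],[0,0,0]],
  [[0,0,0],[0,0,0]],
  [[0,0,0],[0,0,0]],
  [[0,0,0],[0,0,0]],
  [[0,0,0],[0,0,0]],
  [[0,0,0],[0,0,0]],
  [[0,0,0],[0,0,0]],
], claw=1.0, force=30)

```text
time_s: 31.65
position: [0.61, -0.083, -0.0039]
tool_rot: [[0.224, 0.975, 0.001], [0.975, -0.224, -0.0], [-0.0, 0.001, -1.0]]
ft_force: [-1.7, -0.1, 5.4]
grip_width: 0.0234
gripper_force: 29.5
```

Request:
move_arm([
  [[0,0,-0.2],[0,0,0]],
  [[0,0,-0.4],[0,0,0]],
  [[0,0,-0.5],[0,0,0]],
  [[0,0,-0.5],[0,0,0]],
  [[0,0,-0.5],[0,0,0]],
])

```text
time_s: 32.15
position: [0.6095, -0.0829, 0.1018]
tool_rot: [[0.224, 0.975, -0.0], [0.975, -0.224, 0.0], [0.0, -0.0, -1.0]]
ft_force: [-0.1, -0.4, -0.1]
grip_width: 0.0233
gripper_force: 29.4
```

```bash
python3 - <<'E'
from h import *
w=cam("wrist"); save(cv2.resize(w["frame"][150:,100:412],None,fx=1.6,fy=1.6),"w7.png")
row([.531,.272,.1],77.1,13)
E
```

```text
now [ 0.6113 -0.0834  0.1063] yaw 77.06 n 13 row [0.505, -0.243, 0.009] [0.004, 0.0, -0.0] t 32.2 q [-19.  34.  73.  -0.  73.  -6.]
```

View pics/w7.png

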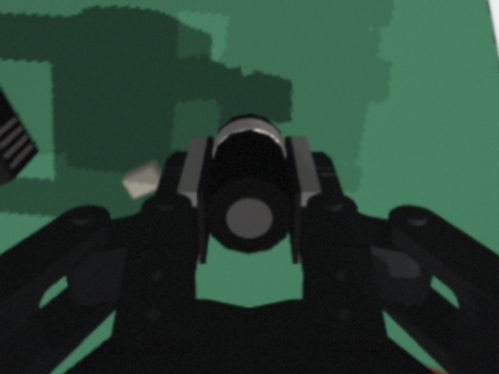

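The sleeve is held upright at (250,215). I'll carry it to the small round nest.

Request:
move_arm([
  [[0.505,-0.243,0.009],[0,0,0]],
  [[0.505,-0.243,0.009],[0,0,0]],
  [[0.505,-0.243,0.009],[0,0,0]],
  [[0.505,-0.243,0.009],[0,0,0]],
  [[0.505,-0.243,0.009],[0,0,0]],
  [[0.505,-0.243,0.009],[0,0,0]],
  [[0.505,-0.243,0.009],[0,0,0]],
  [[0.505,-0.243,0.009],[0,0,0]],
  [[0.505,-0.243,0.009],[0,0,0]],
  [[0.505,-0.243,0.009],[0,0,0]],
  [[0.505,-0.243,0.009],[0,0,0]],
  [[0.505,-0.243,0.009],[0,0,0]],
  [[0.505,-0.243,0.009],[0,0,0]],
  [[0,0,0],[0,0,0]],
  [[0,0,0],[0,0,0]],
])

```text
time_s: 33.7
position: [0.5291, 0.2725, 0.0947]
tool_rot: [[0.223, 0.975, -0.0], [0.975, -0.223, -0.0], [-0.0, 0.0, -1.0]]
ft_force: [0.6, -0.1, -0.3]
grip_width: 0.0233
gripper_force: 29.5
```

```bash
python3 - <<'E'
from h import *
row([.531,.272,.0045],77.1,1)
E
```

```text
now [0.5291 0.2725 0.0947] yaw 77.12 n 1 row [-0.001, 0.039, 1.804] [0.0, 0.002, 0.002] t 33.7 q [16. 33. 77. -0. 70. 29.]
```

Request:
move_arm([
  [[0,0.03,0.4],[0,0,0]],
  [[0,0,0.4],[0,0,0]],
  [[0,0,0.4],[0,0,0]],
  [[0,0,0.3],[0,0,0]],
  [[0,0,0.15],[0,0,0]],
  [[0,0,0.08],[0,0,0]],
  [[0,0,0],[0,0,0]],
  [[0,0,0],[0,0,0]],
])

```text
time_s: 34.5
position: [0.5312, 0.272, 0.0088]
tool_rot: [[0.224, 0.975, 0.001], [0.975, -0.224, 0.0], [0.001, 0.001, -1.0]]
ft_force: [-0.1, 0.2, 0.2]
grip_width: 0.0235
gripper_force: 29.5
```

Request:
move_arm([
  [[0,0,0.05],[0,0,0]],
  [[0,0,0.04],[0,0,0]],
  [[0,0,0],[0,0,0]],
])

```text
time_s: 34.8
position: [0.531, 0.2721, 0.0041]
tool_rot: [[0.224, 0.975, 0.001], [0.975, -0.224, 0.0], [0.0, 0.001, -1.0]]
ft_force: [0.0, 0.1, 2.9]
grip_width: 0.0232
gripper_force: 29.5
```

Request:
move_arm([
  [[0,0,0],[0,0,0]],
  [[0,0,0],[0,0,0]],
  [[0,0,0],[0,0,0]],
  [[0,0,0],[0,0,0]],
  [[0,0,0],[0,0,0]],
  [[0,0,-0.2],[0,0,0]],
  [[0,0,-0.5],[0,0,0]],
  [[0,0,-0.7],[0,0,0]],
  [[0,0,-0.8],[0,0,0]],
  [[-0.4,0,-0.8],[0,0,0]],
  [[-0.8,0,-0.6],[0,0,0]],
  [[-0.8,0,-0.2],[0,0,0]],
  [[-0.5,0,0],[0,0,0]],
  [[0,0,0],[0,0,0]],
  [[0,0,0],[0,0,0]],
], claw=0.4)

```text
time_s: 36.3
position: [0.5028, 0.1502, 0.1942]
tool_rot: [[0.225, 0.974, 0.001], [0.974, -0.225, 0.0], [0.001, 0.001, -1.0]]
ft_force: [-0.4, 0.2, -0.2]
grip_width: 0.0515
gripper_force: 0.0
```

```bash
python3 - <<'E'
from h import *
w=cam("wrist"); save(w["frame"],"w8.png"); P=cloud(w)
for nm,c,z in [("plug",(588.5,160.8),.044),("ring",(510.5,178.4),.042),("block",(608.5,254.5),.044),("sleeve",(531,272),.052)]:
    m=(abs(P[...,0]*1000-c[0])<45)&(abs(P[...,1]*1000-c[1])<45)&(abs(P[...,2]-z)<.005)
    W=P[m][:,:2].astype(np.float32)*1000; r=cv2.minAreaRect(W); k=cv2.minEnclosingCircle(W)
    print(nm,len(W),np.round(r[0],1),np.round(r[1],1),round(r[2],1),"circ",np.round(k[0],1),round(2*k[1],1),"z",np.median(P[m][:,2]).round(4))
s=env.observe(); print(s["position"],s["ft_force"],s["time_s"])
a=cam("top")
for uv,z in [((247,222),.036),((361,220),.034)]: top(a,uv,z,win=25)
E
```

```text
plug 1729 [587.6 160.2] [64.7 28.9] 76.9 circ [587.7 160.2] 69.3 z 0.0444
ring 765 [510.9 179.4] [42.5 42.6] 78.2 circ [511.  179.1] 43.5 z 0.0422
block 1343 [608.4 253.5] [34.3 34.7] 77.1 circ [608.  253.1] 45.7 z 0.0445
sleeve 559 [531.2 272.7] [22.8 23.6] 61.0 circ [531.2 273. ] 24.1 z 0.0527
[0.50286936 0.15071025 0.19394216] [ 0.4380178  -0.18347791 -0.95968461] 36.35
(247, 222) rect [456.1 -65. ] [28.3 95.7] 10.4 circ [458.8 -64.5] 97.2 mean [456.1 -64.8] n 483 medz 0.0361
(361, 220) rect [ 461.7 -336.6] [57.5 61.1] 0.3 circ [ 461.8 -337.3] 63.1 mean [ 462.5 -336.1] n 214 medz 0.034
```

View pics/w8.png

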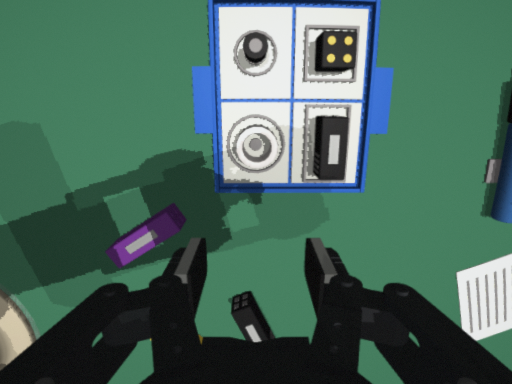

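The final view shows all four parts in their nests: sleeve (256,47), block (337,48), ring (257,144) and plug (330,147). Their tops are at the expected heights, they're centred within 2 mm, and the look-alikes haven't moved. I'll hand it in.

```bash
python3 -c "
from rig import env; print(env.close_job())"
```

```text
the job is handed in; nothing more can be done
None
```

The kit is made up and handed in at about 36 s: the short plug, small ring, contact block and sleeve are each released flat in their own nests, centred within 2 mm, and the long plug and large ring have not moved.

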